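# Refill the jam-jar clamp rack at the market stall

## Task

One pocket of the three-jar clamp rack is empty. Swing the rack's lever right up out of the way, stand the spare jar of the same size (from the wooden board) upright in the empty pocket, then swing the lever down again and press it home, firmly but without slamming or crushing, so that it stays clamped on all three lids by itself. Leave the other two jars in their pockets and do not disturb anything else.

Things in the scene. Friction and masses are not known exactly. Their poses are not given: they have to be found in the camera images.
- rack: Fixed wooden rack, 162 mm (x) by 272 mm (y). Origin: underside, below the middle pocket's centre; x points from the lever's grip to the head, y along the pockets, z up. Pocket floors are 10 mm above the table, walls rise to 25 mm; pockets are 62 x 65 mm inside. The head, two dark steel posts 126 mm wide in all and 115 mm high, stands behind the middle pocket at x = 90 mm and holds the hinge.
- cell1 (a point): Floor centre of the pocket at y = -85 mm in the rack's frame. Pockets are 85 mm apart.
- cell2 (a point): Floor centre of the middle pocket.
- cell3 (a point): Floor centre of the pocket at y = +85 mm in the rack's frame.
- lever (a joint): Clamp lever's angle (rad). 0: level, pointing to the rack's -x; grows as it swings up (1.57 upright, stop 1.85). Starts at 0.12 to 0.40. The pads' height (a set screw) differs each time: they first touch seated jars' lids anywhere from -0.07 to 0.07. The hinge is stiff by friction (1.2 N m, 7 N at the grip) and stays where left. From touch to crushing the grip sinks under 2 mm: feel it.
- lever_hinge (a point): Centre of the hinge axis, which runs along the rack's y; 90 mm behind the pocket row and 100 mm above the table. With the lever up, its bar stands across the rack near here, up to 220 mm high: pass in front of it.
- lever_grip (a point): Centre of the lever's black grip, a round bar of 18 mm diameter and 30 mm length lying along the rack's y, 176 mm from the hinge axis at the end of a 14 mm wide, 8 mm thick steel arm in the middle of the rack. Held by its end faces it pivots between the fingers. Press it down slowly (some 15 mm/s).
- presser: Steel bar with three dark pads, stiffly sprung under the lever, 216 mm long along y, 90 mm from the hinge; origin: middle pad's underside. After a press of 15 to 20 N down at the grip (7 N friction included) it keeps 4 to 6 N on each of three lids when let go; below about 10 N too little. Over 35 N on one lid (about 60 N at the grip, or a slam) cracks the jar.
- spare: The spare jam jar: upright glass cylinder of 52 mm diameter, 70 mm high, flat covered lid, about 0.15 kg; same size as the jars in the rack. Origin: centre of its underside. It stands on the 10 mm thick wooden board, in a row with the two other jars there, in any of the three places (85 mm apart). Its decorative cover may look 3 mm wider below the lid.
- jar_a: Jam jar of the same size as the spare, in one pocket of the rack. Origin: centre of its underside.
- jar_b: Jam jar of the same size as the spare, in another pocket of the rack. Origin: centre of its underside.
- tall_jar: Bystander on the board: jar of 52 mm diameter but 105 mm high; too tall for the rack. Origin: centre of its underside.
- squat_jar: Bystander on the board: wide low jar of 66 mm diameter, 42 mm high. Origin: centre of its underside.
- spool: Bystander: ribbon spool, 44 mm diameter, 42 mm high, to the right in front of the rack. Origin: centre of its underside.
- tealight: Bystander: glass cup, 60 mm diameter, 50 mm high. Origin: centre of its underside.
- basket: Bystander: shallow round basket, 170 mm diameter, 50 mm high. Origin: centre of its underside.
- spoon: Bystander: wooden spoon 200 mm long lying on the table.
Mind the look-alikes: they are no part of the job. What is shaped like the spare but green or purple is not meant. What is shaped like the jar_b but blue or pink is not meant.

How it is judged (in metres and radians):
On the way, in this order (a step that is already met when the one before it is completed fails the run):
1. the lever is swung right up (beyond 1.3 rad) (value of joint lever above 1.3 rad), for 0.2 s.
2. the spare jar stands upright on the floor of the empty pocket, let go, with the lever still up ((horizontal distance between spare and cell1 below 0.011 m or horizontal distance between spare and cell2 below 0.011 m or horizontal distance between spare and cell3 below 0.011 m) and z of spare in the frame of rack below 0.013 m and angle between spare's own z axis and vertical below 0.06 rad and linear speed of spare below 0.02 m/s and contact force between the fingers and spare below 0.2 N and value of joint lever above 1 rad), for 0.2 s.
At the end, for the whole second after the job is handed in: the spare jar stands upright in the pocket that was empty (within 11 mm of its centre, on its floor), and the lever is down and by itself keeps more than 1.5 N on each of the three lids ((horizontal distance between spare and cell1 below 0.011 m or horizontal distance between spare and cell2 below 0.011 m or horizontal distance between spare and cell3 below 0.011 m) and z of spare in the frame of rack below 0.013 m and angle between each of spare, jar_a, jar_b's own z axis and vertical below 0.06 rad and linear speed of spare below 0.02 m/s and contact force between the fingers and spare below 0.2 N and contact force between presser and jar_a above 1.5 N and contact force between presser and jar_b above 1.5 N and contact force between presser and spare above 1.5 N and value of joint lever below 0.1 rad); the robot touches nothing.
It fails at once if a jar in the rack is pressed by the lever's pads with more than 35 N (contact force between presser and jar_a above 35 N).
It fails at once if the other jar in the rack is pressed by the lever's pads with more than 35 N (contact force between presser and jar_b above 35 N).
It fails at once if the spare jar is pressed by the lever's pads with more than 35 N (contact force between presser and spare above 35 N).
It fails at once if a jar already in the rack is moved by more than 20 mm (distance of any of jar_a, jar_b from where it was at the start of the episode above 0.02 m).
It fails at once if a bystander (tall jar, squat jar, spool, glass cup, basket, spoon) is moved by more than 30 mm (distance of any of tall_jar, squat_jar, spool, tealight, basket, spoon from where it was at the start of the episode above 0.03 m).
It also fails if it takes over 72 s, if anything falls off the work surface, if the arm or the gripper's body presses on something with over 40 N, if the wrist force passes 120 N, or if a joint passes its speed limit or range.

## Robot

A 6-joint arm with a two-finger parallel gripper is mounted at the origin on the work surface. World frame = base frame: x ahead of the robot, y to its left, z up, the work surface at z = 0. Lengths are in mm, angles in degrees, forces in N, time in s.
With the tool pointing down it reaches from about 350 to 850 mm from the base axis. Payload 8.1 kg.
Tool frame: the origin (TCP) lies on the centre line of the jaws, within the pads' length; the fingertips stand 19 mm ahead of it and the grasp point (between the pads) is the TCP (r.tip_reach is the z of the fingertips in the tool frame, in mm); z points along the fingers, y is the line along which they close (so a half turn about z gives the same grasp; the last joint's range is limited). The gripper opens to 85 mm and grips with 20 to 120 N. Pads are 22 mm wide; open, the fingers measure 114 mm over their backs; the gripper's body (76 mm by 85 mm) begins 54 mm behind the grasp point. The pads swing forward as they close: fully open they stand 13 mm farther back than shut.
Start: joints at [-76.627, 7.471, 85.268, -0, 87.261, -4.893], TCP at [188.077, -569.765, 250.292] pointing down, gripper open.
Joint ranges: [-169.43, 169.43], [-51.17, 129.36], [1.28, 143.12], [-76.62, 256.62], [0, 156.53], [-152.29, 152.29]. Speed limits (degrees/s): [136.94, 136.94, 159.86, 180, 180, 180].

## Interface

Orientations are given as [roll, pitch, yaw] about the fixed x, y, z axes, in that order (R = Rz(yaw) Ry(pitch) Rx(roll)).
In Python, from bench import r gives the robot as it stands. The module is installed in compiled form; this text tells all that it offers.
- The arm moves only by the shell command python3 -m handwheel 'ROWS' [FORCE]. ROWS is JSON, a list of rows, each a list of 7 numbers: the shift along the tool's x, y, z in m, then the turn, a rotation vector about the tool's x, y, z in degrees, then the finger opening in m, from 0 to 0.0854. In form: [[tx, ty, tz, ax, ay, az, claw], ...]. A call has 1 to 8 rows; each row shifts and turns the commanded pose from where the row before left it, along the tool's axes as they then stand; what a row does not reach is not made up. A row lasts 1/12 s, in which the tool goes at most 41.7 mm and 7.16 degrees, less where a joint would pass 70% of its speed; a pose out of reach is approached as far as the arm can. A call with a gripper value outside its range is refused whole. The fingers move at their own pace and stop on an object; FORCE is the grip in N (left out, the last holds). Time passes only in rows, so rows that do not move let the fingers close. It gives the time, the measured TCP pose, the force, the opening and the grip force at its end, in the units of the state.
- r.sense(): the state, without advancing time (a new reading comes with each control period).
- r.snapshot(name): name is "side" or "top"; returns (picture, depth): 384x512x3 uint8, blue, green, red; 384x512 float32, mm along the optical axis (not along the pixel's ray), 0 where there is no reading.
- r.calibration(name): a dict with "vfov" (degrees; the focal length in pixels is half the picture's height over the tangent of half this angle, whatever the lens; pixels are square), "cx", "cy" (the principal point, pixels), "dist" ([k1, k2, p1, p2, k3] as OpenCV has them; the pictures are not rectified), "rvec" (rotation vector, rad) and "tvec" (3), from world to camera coordinates, as OpenCV has them. Camera axes: x right, y down, z forward; pixel columns grow to the right and rows downward; lengths in mm; the calibration is good to about 2 mm. A picture is of the moment at which its call begins. calibration takes no time and is no camera call.
- r.hand_in(): hands the job in; it is judged then, once.
The state is a dict: "time": time; "joint_pos": joint angles; "qd": joint speeds; "joint_efforts": joint torques, N m; "tool_pos": TCP position; "tcp_rot": TCP orientation; "ft_force": force on the tool from outside, world axes, zero at the start; "wrist_torque": the same for the moment, N m; "finger_gap": finger opening in mm; "grip_force": force on a finger pad.
Only numpy, scipy, OpenCV 4.12 (cv2) and the standard library are available. Lean on these libraries where they do the work, as an engineer would, in place of code of your own. Each camera call takes 0.05 s, during which the arm holds its last target. There are 200 camera calls.

## Working session

There is one attempt and no reset: what is moved stays moved. The work goes in short steps, Python scripts to look and compute and a shell command to move; the robot and the scene stay as the last step left them, time stands still between calls to the robot, and variables do not carry over. Pictures are saved under pics/ and viewed, at most 10 in all, crops included, and the job is handed in when it is done.

```bash
mkdir -p pics; cat > h.py <<'E'
import numpy as np, cv2
from bench import r
def cal(n):
    c=r.calibration(n); f=192/np.tan(np.radians(c["vfov"])/2)
    K=np.array([[f,0,c["cx"]],[0,f,c["cy"]],[0,0,1.]])
    R=cv2.Rodrigues(np.array(c["rvec"],float))[0]; return K,np.array(c["dist"],float),R,np.array(c["tvec"],float).ravel()
def ray(n,px):
    K,d,R,t=cal(n); p=cv2.undistortPoints(np.array(px,float).reshape(-1,1,2),K,d).reshape(-1,2)
    return -R.T@t, np.c_[p,np.ones(len(p))]@R, 
def onplane(n,px,z):
    o,v=ray(n,px); return o+v*((z-o[2])/v[:,2])[:,None]
def cloud(n,dep):
    h,w=dep.shape; u,v=np.meshgrid(np.arange(w),np.arange(h))
    o,d=ray(n,np.c_[u.ravel(),v.ravel()]); P=o+d*dep.ravel()[:,None]; P[dep.ravel()<=0]=np.nan
    return P.reshape(h,w,3)
E
python3 - <<'E'
from h import *
for n in("top","side"):
    im,d=r.snapshot(n); cv2.imwrite(f"pics/{n}0.png",im); np.save(f"{n}0.npy",d)
    K,D,R,t=cal(n); print(n,(-R.T@t).round(),R[2].round(2),K[0,0],(d>0).mean())
print(r.sense())
E
```

```text
top [ 346.   34. 1323.] [ 0.1  -0.03 -0.99] 364.22188709263236 0.9959869384765625
side [ 35. 777. 787.] [ 0.4  -0.68 -0.62] 405.64357496422815 0.9958750406901041
{'time': 0.1, 'joint_pos': array([-7.66263644e+01,  7.51078146e+00,  8.53240340e+01,  9.69274450e-05,
        8.72634949e+01, -4.89362247e+00]), 'qd': array([ 0.0191038 ,  0.0064947 , -0.07015914, -0.06301394, -0.09233446,
        0.02502026]), 'joint_efforts': array([ 1.14376962e-03, -5.70952749e+01, -5.01942587e+01, -6.70145846e-05,
        8.16162850e-03,  8.51061941e-06]), 'tool_pos': array([ 187.9745003 , -569.28816694,  249.33979102]), 'tcp_rot': array([-1.79902056e+02, -8.48291170e-03,  1.82672461e+01]), 'ft_force': array([-0.10018036,  0.17337853,  0.10001647]), 'wrist_torque': array([0.03877381, 0.02632167, 0.03346191]), 'grip_force': 0.0, 'finger_gap': 85.46953077594515}
```

View pics/top0.png

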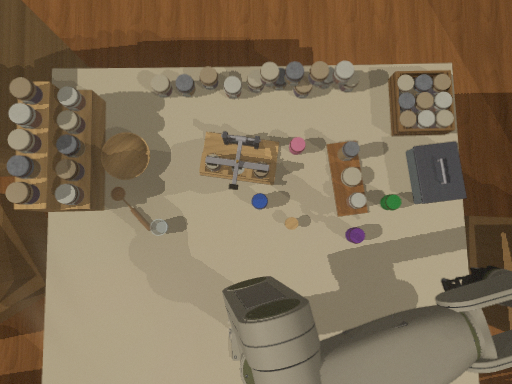

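View pics/side0.png

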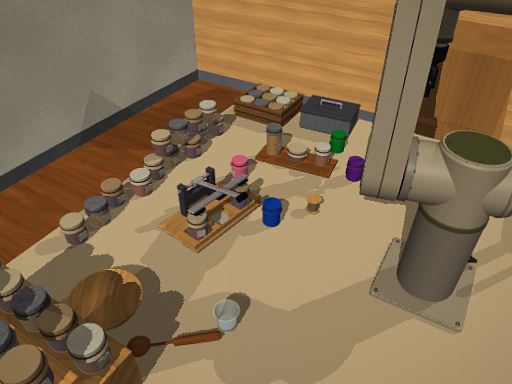

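Top view: the rack is at about (239,158) with its head up and its grip at (234,186). The board is at (347,178), with the tall jar at (351,149), the squat jar at (351,176) and the spare with a white lid at (358,200). Blue, pink, green and purple jars are look-alikes.

```bash
python3 - <<'E'
from h import *
im=cv2.imread("pics/top0.png"); C=cloud("top",np.load("top0.npy"))
cs=cloud("side",np.load("side0.npy")); ims=cv2.imread("pics/side0.png")
a=cv2.resize(im[120:215,185:305],None,fx=6,fy=6,interpolation=cv2.INTER_CUBIC)
b=cv2.resize(ims[160:250,150:290],None,fx=5.5,fy=5.5,interpolation=cv2.INTER_CUBIC)
cv2.imwrite("pics/c1.png",a[:570]);cv2.imwrite("pics/c2.png",b)
print("table",C[250,200],C[100,400])
def blob(nm,Cl,x0,x1,y0,y1,zlo,zhi):
    P=Cl.reshape(-1,3); m=(P[:,0]>x0)&(P[:,0]<x1)&(P[:,1]>y0)&(P[:,1]<y1)&(P[:,2]>zlo)&(P[:,2]<zhi); Q=P[m]
    if len(Q)>4:
        (c,rad)=cv2.minEnclosingCircle(Q[:,:2].astype(np.float32)); print(nm,len(Q),"mean",Q.mean(0).round(1),"circ",np.round(c,1),round(rad,1),cv2.minAreaRect(Q[:,:2].astype(np.float32)))
for nm,u,v in[("spare",358,200),("squat",351,176),("tall",351,149),("grip",234,186),("blue",260,201),("pink",297,145),("spool",291,223),("bar",238,165),("headL",227,138),("headR",255,140),("jarL",211,165),("jarR",265,170)]:
    p=C[v,u]; print(nm,p.round(1))
p=C[200,358]
for n,Cl in(("top",C),("side",cs)):
    blob(n+"spare",Cl,p[0]-42,p[0]+42,p[1]-42,p[1]+42,72,90)
    q=C[140,240]
    blob(n+"rackall",Cl,C[190,240][0]-30,q[0]+60,C[160,282][1],C[160,198][1],6,30)
    blob(n+"head",Cl,q[0]-40,q[0]+60,q[1]-100,q[1]+100,95,125)
for (u,v) in[(239,130),(203,132),(277,137),(273,184),(201,178),(239,182)]: print(u,v,C[v,u].round())
E
```

```text
table [267.3552113  211.41165722   5.56263866] [ 778.6973262  -510.33762505   77.36019414]
spare [ 427.2 -342.7   77.4]
squat [ 514.3 -329.5   53.6]
tall [ 598.5 -316.6  114.7]
grip [478.9  81.1 137.5]
blue [432.3  -4.7  70.1]
pink [ 626.6 -140.1   67.7]
spool [ 354.2 -112.6   40.8]
bar [551.3  67.2 118.7]
headL [652.5 104.2  83.8]
headR [636.    8.2 115.2]
jarL [560.3 161.2  77.4]
jarR [533.6 -23.  111.2]
topspare 185 mean [ 427.5 -341.3   79.7] circ [ 427.4 -342.3] 26.3 ((427.1928405761719, -341.86566162109375), (51.13468933105469, 48.642635345458984), 86.97848510742188)
toprackall 2041 mean [592.   63.4  13.7] circ [579.8  62.2] 179.7 ((573.0228881835938, 61.21435546875), (301.6044006347656, 243.3877716064453), 89.84190368652344)
tophead 241 mean [641.3  58.3 108.8] circ [648.7  57. ] 67.4 ((630.5829467773438, 60.111572265625), (134.76792907714844, 60.64866256713867), 80.25333404541016)
sidespare 131 mean [ 426.3 -336.2   79.1] circ [ 427.8 -337.5] 29.3 ((428.1767883300781, -339.56671142578125), (50.31315612792969, 49.41323471069336), 42.605506896972656)
siderackall 2315 mean [578.9  98.2  15.8] circ [595.2  67.1] 157.2 ((569.0475463867188, 72.55508422851562), (272.0360107421875, 219.67156982421875), 80.49297332763672)
sidehead 321 mean [641.6  65.3 107.1] circ [646.   61.6] 64.7 ((631.6580810546875, 63.98900604248047), (128.8493194580078, 63.102535247802734), 81.49752044677734)
239 130 [703.  64.  -1.]
203 132 [698. 197.  -2.]
277 137 [673. -76.   1.]
273 184 [498. -56.   4.]
201 178 [526. 206.  -1.]
239 182 [508.  68.   1.]
```

View pics/c1.png

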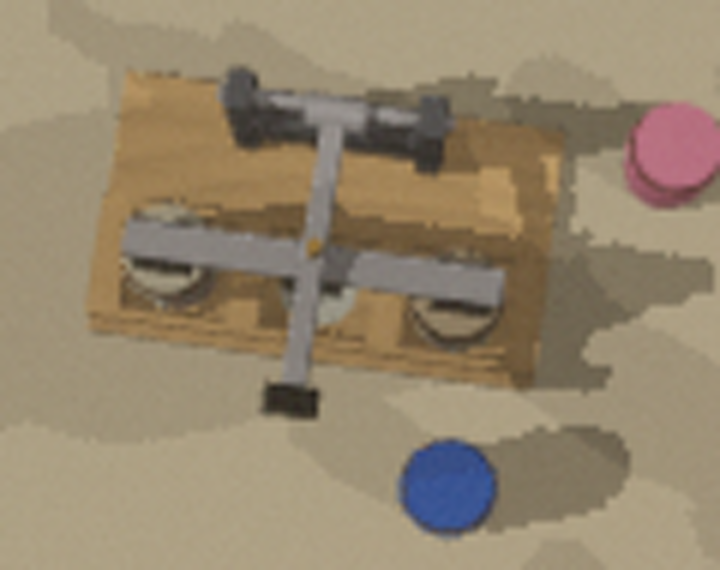

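View pics/c2.png

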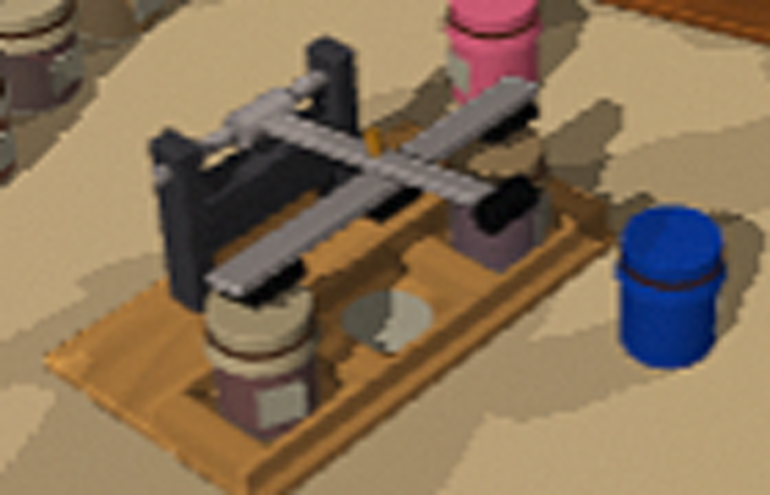

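The crops show that the middle pocket is the empty one: a bare disc is visible in it, with jars on either side. The grip is at crop 1 (291,400) and crop 2 (507,204). The post tops are at crop 1 (240,80) and (435,110).

```bash
python3 - <<'E'
from h import *
A=lambda u,v:((u+.5)/6-.5+185,(v+.5)/6-.5+120)
B=lambda u,v:((u+.5)/5.5-.5+150,(v+.5)/5.5-.5+160)
def tri(a,b):
    o,v=ray("top",[a]);o2,v2=ray("side",[b]); s=np.linalg.lstsq(np.c_[v[0],-v2[0]],o2-o,rcond=None)[0]
    p,q=o+v[0]*s[0],o2+v2[0]*s[1]; return ((p+q)/2).round(1),round(np.linalg.norm(p-q),1)
print("grip",tri(A(291,400),B(507,204)))
print("barL end/topmid",tri(A(124,236),B(226,275)),"barR",tri(A(502,285),B(520,90)))
print("corners z10",onplane("top",[A(127,72),A(565,125),A(533,387),A(90,330)],8).round(1).tolist())
print("front z25",onplane("top",[A(533,380),A(92,318)],25).round(1).tolist())
print("posts",onplane("top",[A(240,82),A(436,107)],115).round(1).tolist())
# side view: disc mark centre on pocket floor z=10, depth-free
print("disc",onplane("side",[B(388,322)],10).round(1))
# jars lids in rack from each cloud z 72..84
for n in("top","side"):
    C=cloud(n,np.load(n+"0.npy")).reshape(-1,3)
    im=cv2.imread(f"pics/{n}0.png").reshape(-1,3).astype(int)
    for nm,x,y in(("L",560,150),("R",535,-15)):
        m=(abs(C[:,0]-x)<45)&(abs(C[:,1]-y)<45)&(abs(C[:,2]-79)<4); Q=C[m]
        if len(Q)>5: c,rad=cv2.minEnclosingCircle(Q[:,:2].astype(np.float32)); print(n,nm,len(Q),np.round(c,1),round(rad,1),Q[:,2].mean().round(1))
    # dark grip pixels
    m=(im.sum(1)<110)&(abs(C[:,0]-480)<35)&(abs(C[:,1]-81)<35)&(C[:,2]>100); Q=C[m]; print(n,"grip",len(Q),Q.mean(0).round(1),Q.min(0).round(),Q.max(0).round())
E
```

```text
grip (array([478.8,  84.4, 130.6]), np.float64(0.4))
barL end/topmid (array([575.7, 176.8, 111. ]), np.float64(0.3)) barR (array([545.5, -34.8,  98.7]), np.float64(0.4))
corners z10 [[696.6, 185.7, 8.0], [658.5, -81.6, 8.0], [497.1, -57.1, 8.0], [537.9, 210.0, 8.0]]
front z25 [[499.4, -56.0, 25.0], [542.6, 206.4, 25.0]]
posts [[661.2, 110.2, 115.0], [644.8, 0.3, 115.0]]
disc [[560.8  73.3  10. ]]
top L 53 [573.9 157. ] 25.2 79.3
top R 54 [544.8  -9.7] 26.0 79.6<stdin>:22: RuntimeWarning: Mean of empty slice.
  ret = um.true_divide(
Traceback (most recent call last):
ValueError: zero-size array to reduction operation minimum which has no identity
```

```bash
cat > go.py <<'E'
# usage: go.py x y z [yaw] : remaining shift in tool axes (mm), tool turn needed (deg), tool assumed pointing down
import sys; from h import *
a=list(map(float,sys.argv[1:])); s=r.sense(); y=np.radians(a[3] if len(a)>3 else s["tcp_rot"][2]); d=np.array(a[:3])-s["tool_pos"]
c,n=np.cos(y),np.sin(y)
print("shift",np.round([d[0]*c+d[1]*n,d[0]*n-d[1]*c,-d[2]],1),"az",np.round(s["tcp_rot"][2]-np.degrees(y),2),"pos",s["tool_pos"].round(1),"rot",s["tcp_rot"].round(2),"t",round(s["time"],2),"F",s["ft_force"].round(1),"gap",round(s["finger_gap"],1))
E
python3 -m handwheel '[[0,0,0,0,0,6.67,0.085],[0,0,0,0,0,6.67,0.085],[0,0,0,0,0,6.67,0.085],[0,0,0,0,0,6.67,0.085],[0.0096,-0.0345,0.0025,0,0,0,0.07],[0.0096,-0.0345,0.0025,0,0,0,0.07],[0.0096,-0.0345,0.0025,0,0,0,0.07],[0.0096,-0.0345,0.0025,0,0,0,0.07]]'
python3 -m handwheel '[[0.0096,-0.0345,0.0025,0,0,0,0.06],[0.0096,-0.0345,0.0025,0,0,0,0.06],[0.0096,-0.0345,0.0025,0,0,0,0.06],[0.0096,-0.0345,0.0025,0,0,0,0.06],[0.0096,-0.0345,0.0025,0,0,0,0.06],[0.0096,-0.0345,0.0025,0,0,0,0.06],[0.0096,-0.0345,0.0025,0,0,0,0.06],[0.0096,-0.0345,0.0025,0,0,0,0.06]]'
python3 -m handwheel '[[0.0096,-0.0345,0.0025,0,0,0,0.06],[0.0096,-0.0345,0.0025,0,0,0,0.06],[0.0096,-0.0345,0.0025,0,0,0,0.06],[0.0096,-0.0345,0.0025,0,0,0,0.06],[0.0096,-0.0345,0.0025,0,0,0,0.06],[0.0096,-0.0345,0.0025,0,0,0,0.06],[0.0096,-0.0345,0.0025,0,0,0,0.06],[0.0096,-0.0345,0.0025,0,0,0,0.06]]'
python3 go.py 478.8 85 200 -8.4
```

```text
time: 0.77
tool_pos: [246.4, -437.2, 239.3]
tcp_rot: [-179.9, 0.0, -8.5]
ft_force: [-0.6, 0.3, 0.7]
finger_gap: 69.9
grip_force: 0.0
time: 1.43
tool_pos: [362.7, -175.3, 220.0]
tcp_rot: [-180.0, 0.0, -8.4]
ft_force: [0.8, 0.5, -0.2]
finger_gap: 59.9
grip_force: 0.0
time: 2.1
tool_pos: [479.1, 86.7, 199.8]
tcp_rot: [180.0, 0.0, -8.4]
ft_force: [0.2, -1.6, 1.2]
finger_gap: 59.9
grip_force: 0.0
shift [-0.   1.7 -0.2] az 0.0 pos [479.1  86.7 199.8] rot [ 1.7999e+02  2.0000e-02 -8.4000e+00] t 2.1 F [ 0.2 -1.6  1.2] gap 59.9
```

```bash
python3 -m handwheel '[[0,0.001,0.015,0,0,0,0.06],[0,0.001,0.015,0,0,0,0.06],[0,0,0.014,0,0,0,0.06],[0,0,0.013,0,0,0,0.06],[0,0,0.012,0,0,0,0.06],[0,0,0,0,0,0,0.045],[0,0,0,0,0,0,0.035],[0,0,0,0,0,0,0.030]]' 30
python3 -m handwheel '[[0,0,0,0,0,0,0.024],[0,0,0,0,0,0,0.02],[0,0,0,0,0,0,0.02],[0,0,0,0,0,0,0.02]]' 40
python3 go.py 478.8 85 131 -8.4; python3 - <<'E'
from h import *
im,d=r.snapshot("side"); cv2.imwrite("pics/s1.png",cv2.resize(im[120:260,150:310],None,fx=4,fy=4,interpolation=cv2.INTER_CUBIC))
E
```

```text
time: 2.77
tool_pos: [478.4, 85.9, 131.4]
tcp_rot: [-179.6, 0.1, -8.4]
ft_force: [-0.3, 16.7, -7.5]
finger_gap: 30.1
grip_force: 7.5
time: 3.1
tool_pos: [478.4, 86.0, 131.5]
tcp_rot: [-179.7, 0.1, -8.4]
ft_force: [0.5, 17.6, -6.5]
finger_gap: 29.4
grip_force: 40.2
shift [0.6 0.9 0.5] az 0.03 pos [478.4  86.  131.5] rot [-1.7966e+02  6.0000e-02 -8.3700e+00] t 3.1 F [ 0.5 17.6 -6.5] gap 29.4
```

View pics/s1.png

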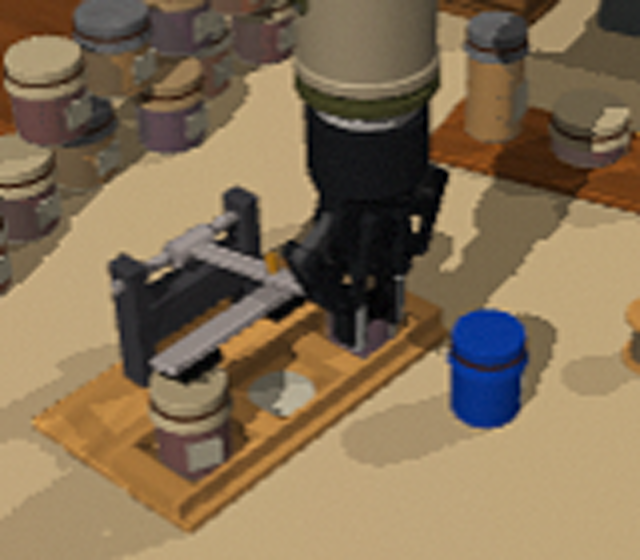

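It is held by the end faces at gap 29.4 mm. I'll work out the arc next.

```bash
python3 -c "
import numpy as np
t=np.array([.177,.2,.25,.32,.4,.5,.6,.7,.8,.9,1.,1.1,1.2,1.3,1.4,1.5,1.6,1.7])
print(np.c_[t[1:],np.diff(-.176*np.cos(t)).round(4),-np.diff(.176*np.sin(t)).round(4)])"
python3 -m handwheel '[[0,-0.0005,0,0,0,0,0.02],[0,-0.0005,0,0,0,0,0.02]]' 50
```

```text
[[ 2.00e-01  8.00e-04 -4.00e-03]
 [ 2.50e-01  2.00e-03 -8.60e-03]
 [ 3.20e-01  3.50e-03 -1.18e-02]
 [ 4.00e-01  5.00e-03 -1.32e-02]
 [ 5.00e-01  7.70e-03 -1.58e-02]
 [ 6.00e-01  9.20e-03 -1.50e-02]
 [ 7.00e-01  1.06e-02 -1.40e-02]
 [ 8.00e-01  1.20e-02 -1.29e-02]
 [ 9.00e-01  1.32e-02 -1.16e-02]
 [ 1.00e+00  1.43e-02 -1.02e-02]
 [ 1.10e+00  1.53e-02 -8.80e-03]
 [ 1.20e+00  1.61e-02 -7.20e-03]
 [ 1.30e+00  1.67e-02 -5.50e-03]
 [ 1.40e+00  1.72e-02 -3.90e-03]
 [ 1.50e+00  1.75e-02 -2.10e-03]
 [ 1.60e+00  1.76e-02 -4.00e-04]
 [ 1.70e+00  1.75e-02  1.40e-03]]
time: 3.32
tool_pos: [478.4, 86.2, 131.5]
tcp_rot: [-179.8, 0.1, -8.4]
ft_force: [-0.8, 12.1, -5.7]
finger_gap: 28.9
grip_force: 50.4
```

```bash
python3 -m handwheel '[[0.0008,-0.0005,-0.004,0,0,0,0.02],[0.002,-0.0005,-0.0086,0,0,0,0.02],[0.0035,0,-0.0118,0,0,0,0.02],[0.005,0,-0.0132,0,0,0,0.02],[0.0077,0,-0.0158,0,0,0,0.02]]'
python3 -m handwheel '[[0.0092,0,-0.015,0,0,0,0.02],[0.0106,0,-0.014,0,0,0,0.02],[0.012,0,-0.0129,0,0,0,0.02],[0.0132,0,-0.0116,0,0,0,0.02],[0.0143,0,-0.0102,0,0,0,0.02]]'; python3 go.py 0 0 0
```

```text
time: 3.73
tool_pos: [495.8, 83.4, 183.1]
tcp_rot: [-179.9, 0.3, -8.4]
ft_force: [3.4, 7.8, -14.6]
finger_gap: 29.0
grip_force: 50.6
time: 4.15
tool_pos: [554.4, 74.0, 247.5]
tcp_rot: [-180.0, 0.4, -8.4]
ft_force: [-6.2, 2.2, -10.8]
finger_gap: 28.9
grip_force: 50.0
shift [-537.7  154.1  247.5] az 0.0 pos [554.4  74.  247.5] rot [-179.98    0.39   -8.39] t 4.15 F [ -6.2   2.2 -10.8] gap 28.9
```

```bash
python3 -m handwheel '[[0.0153,0,-0.0088,0,0,0,0.02],[0.0161,0,-0.0072,0,0,0,0.02],[0.0167,0,-0.0055,0,0,0,0.02],[0.0172,0,-0.0039,0,0,0,0.02],[0.0175,0,-0.0021,0,0,0,0.02],[0.0176,0,-0.0004,0,0,0,0.02],[0.0175,0,0.0014,0,0,0,0.02],[0,0,0,0,0,0,0.02]]'; python3 go.py 0 0 0
```

```text
time: 4.82
tool_pos: [675.0, 54.4, 275.7]
tcp_rot: [179.9, -0.1, -8.5]
ft_force: [5.4, -5.0, -1.4]
finger_gap: 28.5
grip_force: 49.3
shift [-659.6  153.5  275.7] az 0.0 pos [675.   54.4 275.7] rot [ 1.7994e+02 -8.0000e-02 -8.4900e+00] t 4.82 F [ 5.4 -5.  -1.4] gap 28.5
```

```bash
python3 -m handwheel '[[0,0,0,0,0,0,0.05],[0,0,0,0,0,0,0.06],[0,0,0,0,0,0,0.06],[0,0,-0.02,0,0,0,0.06],[0,0,-0.02,0,0,0,0.06],[0,0,-0.013,0,0,-5.6,0.06],[0,0,-0.013,0,0,-5.6,0.06],[0,0,-0.014,0,0,-5.6,0.06]]'
python3 -m handwheel '[[-0.0189,0.0222,0.01225,0,0,0,0.075],[-0.0189,0.0222,0.01225,0,0,0,0.075],[-0.0189,0.0222,0.01225,0,0,0,0.075],[-0.0189,0.0222,0.01225,0,0,0,0.075],[-0.0189,0.0222,0.01225,0,0,0,0.075],[-0.0189,0.0222,0.01225,0,0,0,0.075],[-0.0189,0.0222,0.01225,0,0,0,0.075],[-0.0189,0.0222,0.01225,0,0,0,0.075]]'
python3 -m handwheel '[[-0.0189,0.0222,0.01225,0,0,0,0.075],[-0.0189,0.0222,0.01225,0,0,0,0.075],[-0.0189,0.0222,0.01225,0,0,0,0.075],[-0.0189,0.0222,0.01225,0,0,0,0.075],[-0.0189,0.0222,0.01225,0,0,0,0.075],[-0.0189,0.0222,0.01225,0,0,0,0.075],[-0.0189,0.0222,0.01225,0,0,0,0.075],[-0.0189,0.0222,0.01225,0,0,0,0.075]]'
python3 go.py 427.5 -340.5 52 8.3
python3 - <<'E'
from h import *
im,d=r.snapshot("top"); C=cloud("top",d)
P=C.reshape(-1,3); m=(abs(P[:,0]-650)<80)&(abs(P[:,1]-60)<130)&(P[:,2]>150); Q=P[m]
print(len(Q),Q.max(0),Q.min(0))
cv2.imwrite("pics/t2.png",cv2.resize(im[100:240,190:400],None,fx=3.5,fy=3.5))
# jar L and R again
for x,y in((574,157),(545,-10)):
    m=(abs(P[:,0]-x)<40)&(abs(P[:,1]-y)<40)&(abs(P[:,2]-80)<5); c,rad=cv2.minEnclosingCircle(P[m][:,:2].astype(np.float32)); print(c,rad,P[m].mean(0).round(1))
E
```

```text
time: 5.48
tool_pos: [672.5, 56.4, 356.3]
tcp_rot: [-180.0, -0.0, 8.7]
ft_force: [-0.3, 0.4, 0.1]
finger_gap: 60.2
grip_force: 0.0
time: 6.15
tool_pos: [548.2, -142.3, 257.0]
tcp_rot: [180.0, -0.1, 8.4]
ft_force: [0.0, -0.2, 0.1]
finger_gap: 74.8
grip_force: 0.0
time: 6.82
tool_pos: [424.9, -340.2, 159.1]
tcp_rot: [180.0, -0.1, 8.4]
ft_force: [0.7, 0.3, 0.1]
finger_gap: 75.0
grip_force: 0.0
shift [  2.6   0.7 107.1] az 0.11 pos [ 424.9 -340.2  159.1] rot [ 1.7995e+02 -6.0000e-02  8.4100e+00] t 6.82 F [0.7 0.3 0.1] gap 75.0
483 [668.79006428 163.81912642 288.7942429 ] [614.64649187 -46.95510717 174.2020856 ]
(573.570068359375, 156.53810119628906) 25.60599136352539 [573.2 156.6  79.8]
(545.0663452148438, -10.1941556930542) 25.66493034362793 [544.6  -9.9  79.4]
```

View pics/t2.png

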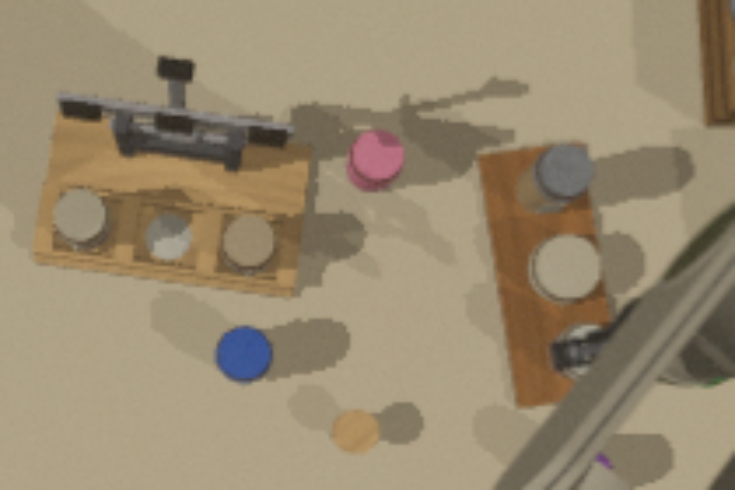

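The lever is upright and the middle pocket is free, with its disc at crop (169,237). The gripper is over the spare, so I descend and grasp.

```bash
python3 -m handwheel '[[0.0013,0.0003,0.02,0,0,0,0.075],[0.0013,0.0003,0.02,0,0,0,0.075],[0,0,0.02,0,0,0,0.075],[0,0,0.02,0,0,0,0.075],[0,0,0.015,0,0,0,0.075],[0,0,0.012,0,0,0,0.075],[0,0,0,0,0,0,0.062],[0,0,0,0,0,0,0.056]]' 30
python3 -m handwheel '[[0,0,0,0,0,0,0.05],[0,0,0,0,0,0,0.045],[0,0,0,0,0,0,0.045],[0,0,0,0,0,0,0.045]]' 30
python3 go.py 427.5 -340.5 52 8.3
python3 - <<'E'
from h import *
A=lambda u,v:((u+.5)/3.5-.5+190,(v+.5)/3.5-.5+100)
print(onplane("top",[A(169,237)],10))
E
```

```text
time: 7.53
tool_pos: [428.3, -339.3, 51.9]
tcp_rot: [-180.0, 0.0, 8.4]
ft_force: [0.2, -0.9, 0.4]
finger_gap: 56.2
grip_force: 0.0
time: 7.87
tool_pos: [428.9, -340.1, 52.9]
tcp_rot: [179.9, -0.1, 8.4]
ft_force: [0.0, -0.1, 2.3]
finger_gap: 51.3
grip_force: 31.9
shift [-1.4  0.2  0.9] az 0.09 pos [ 428.9 -340.1   52.9] rot [ 1.7993e+02 -6.0000e-02  8.3900e+00] t 7.87 F [ 0.  -0.1  2.3] gap 51.3
[[561.09960277  70.58448522  10.        ]]
```

```bash
python3 -m handwheel '[[0,0,-0.008,0,0,0,0.045],[0,0,-0.015,0,0,0,0.045],[0,0,-0.02,0,0,0,0.045],[0,0,-0.02,0,0,-4,0.045],[0,0,-0.02,0,0,-6.6,0.045],[0,0,-0.02,0,0,-6.6,0.045],[0,0,-0.01,0,0,-6.6,0.045],[0,0,-0.005,0,0,-6.6,0.045]]' 35
python3 -m handwheel '[[0,0,0,0,0,-6.6,0.045],[0,0,0,0,0,-6.6,0.045],[0,0,0,0,0,-6.6,0.045],[0,0,0,0,0,-6.6,0.045],[0,0,0,0,0,-6.6,0.045],[0,0,0,0,0,-6.6,0.045],[0,0,0,0,0,-3.3,0.045],[0,0,0,0,0,0,0.045]]'
python3 go.py 560.5 72.8 170 81.6
```

```text
time: 8.53
tool_pos: [429.3, -340.6, 173.2]
tcp_rot: [179.8, -0.0, 39.1]
ft_force: [-0.6, 0.6, -1.7]
finger_gap: 51.5
grip_force: 36.8
time: 9.2
tool_pos: [428.3, -339.7, 170.5]
tcp_rot: [180.0, 0.0, 81.8]
ft_force: [0.5, 0.3, -0.5]
finger_gap: 51.2
grip_force: 36.8
shift [427.4  70.5   0.5] az 0.24 pos [ 428.3 -339.7  170.5] rot [1.7999e+02 1.0000e-02 8.1840e+01] t 9.2 F [ 0.5  0.3 -0.5] gap 51.2
```

```bash
python3 -m handwheel '[[0.012,0.002,0,0,0,0.24,0.045],[0.024,0.004,0,0,0,0,0.045],[0.03,0.005,0,0,0,0,0.045],[0.03,0.005,0,0,0,0,0.045],[0.03,0.005,0,0,0,0,0.045],[0.03,0.005,0,0,0,0,0.045],[0.03,0.005,0,0,0,0,0.045],[0.03,0.005,0,0,0,0,0.045]]'
python3 -m handwheel '[[0.03,0.005,0,0,0,0,0.045],[0.03,0.005,0,0,0,0,0.045],[0.03,0.005,0,0,0,0,0.045],[0.03,0.005,0,0,0,0,0.045],[0.03,0.005,0,0,0,0,0.045],[0.03,0.005,0,0,0,0,0.045],[0.02,0.0035,0.01,0,0,0,0.045],[0.011,0.001,0.02,0,0,0,0.045]]'
python3 -m handwheel '[[0,0,0.01,0,0,0,0.045],[0,0,0,0,0,0,0.045]]'
python3 go.py 560.5 72.8 52 81.6
python3 - <<'E'
from h import *
im,d=r.snapshot("side"); cv2.imwrite("pics/s3.png",cv2.resize(im[120:260,150:310],None,fx=4,fy=4,interpolation=cv2.INTER_CUBIC))
E
```

```text
time: 9.87
tool_pos: [496.2, -129.3, 170.3]
tcp_rot: [180.0, -0.0, 81.3]
ft_force: [1.3, -0.2, -1.1]
finger_gap: 51.1
grip_force: 36.8
time: 10.53
tool_pos: [564.0, 75.5, 143.1]
tcp_rot: [179.7, -0.1, 81.4]
ft_force: [0.5, 0.8, -0.5]
finger_gap: 51.4
grip_force: 36.8
time: 10.7
tool_pos: [559.1, 72.9, 126.8]
tcp_rot: [-179.7, 0.1, 81.4]
ft_force: [-0.2, -0.5, -1.4]
finger_gap: 51.5
grip_force: 37.0
shift [ 0.1  1.4 74.8] az -0.16 pos [559.1  72.9 126.8] rot [-1.7968e+02  7.0000e-02  8.1440e+01] t 10.7 F [-0.2 -0.5 -1.4] gap 51.5
```

View pics/s3.png

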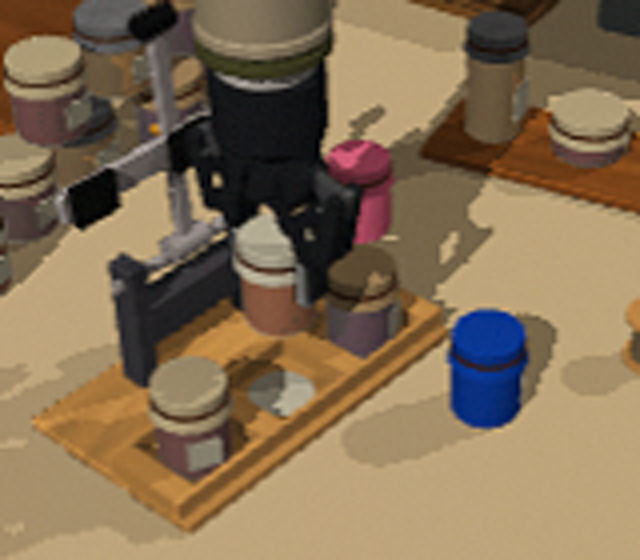

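The jar is held upright above the middle pocket. I descend with a force check.

```bash
python3 -m handwheel '[[0.001,0.0012,0.015,0,0,0,0.045],[0,0,0.018,0,0,0,0.045],[0,0,0.014,0,0,0,0.045],[0,0,0.008,0,0,0,0.045],[0,0,0.004,0,0,0,0.045],[0,0,0.003,0,0,0,0.045],[0,0,0.003,0,0,0,0.045],[0,0,0.003,0,0,0,0.045]]'
python3 -m handwheel '[[0,0,0.0015,0,0,0,0.045],[0,0,0.0015,0,0,0,0.045],[0,0,0,0,0,0,0.045]]'; python3 go.py 560.5 72.8 52.9 81.6
```

```text
time: 11.42
tool_pos: [563.7, 72.7, 62.9]
tcp_rot: [179.9, -0.0, 81.4]
ft_force: [0.3, 0.4, -0.9]
finger_gap: 51.8
grip_force: 37.0
time: 11.67
tool_pos: [562.9, 72.9, 58.9]
tcp_rot: [-180.0, -0.0, 81.4]
ft_force: [0.7, -0.5, -1.6]
finger_gap: 51.3
grip_force: 37.0
shift [-0.5 -2.3  6. ] az -0.15 pos [562.9  72.9  58.9] rot [-180.     -0.     81.45] t 11.67 F [ 0.7 -0.5 -1.6] gap 51.3
```

```bash
python3 -m handwheel '[[0,0,0,0,0,0,0.045]]'; python3 -m handwheel '[[0,0,0,0,0,0,0.045]]' | grep tool; python3 -m handwheel '[[0,0,0,0,0,0,0.045]]' | grep tool; python3 go.py 560.5 72.8 52.9 81.6
```

```text
time: 11.75
tool_pos: [563.0, 72.9, 59.0]
tcp_rot: [180.0, -0.0, 81.4]
ft_force: [-0.3, -0.5, -1.4]
finger_gap: 51.0
grip_force: 37.0
tool_pos: [563.0, 72.9, 59.1]
tool_pos: [563.1, 72.9, 59.1]
shift [-0.5 -2.5  6.2] az -0.15 pos [563.1  72.9  59.1] rot [179.98  -0.    81.45] t 11.92 F [-0.5  0.2 -0.6] gap 51.5
```

```bash
python3 -m handwheel '[[0,-0.0012,0,0,0,0,0.045],[0,-0.0012,0,0,0,0,0.045],[0,0,0.0015,0,0,0,0.045],[0,0,0.0015,0,0,0,0.045],[0,0,0.0015,0,0,0,0.045],[0,0,0,0,0,0,0.045],[0,0,0,0,0,0,0.045]]'; python3 -m handwheel '[[0,0,0.001,0,0,0,0.045],[0,0,0.0005,0,0,0,0.045],[0,0,0,0,0,0,0.045]]';python3 go.py 560.5 72.8 52.9 81.6
```

```text
time: 12.5
tool_pos: [560.3, 73.2, 54.1]
tcp_rot: [-180.0, 0.0, 81.4]
ft_force: [0.1, 1.0, -1.3]
finger_gap: 51.7
grip_force: 37.0
time: 12.75
tool_pos: [560.6, 73.2, 53.0]
tcp_rot: [180.0, -0.0, 81.4]
ft_force: [-0.2, -0.4, -1.1]
finger_gap: 50.8
grip_force: 37.1
shift [-0.4 -0.   0.1] az -0.16 pos [560.6  73.2  53. ] rot [179.99  -0.    81.44] t 12.75 F [-0.2 -0.4 -1.1] gap 50.8
```

Near the floor now. I creep down until contact.

```bash
for i in 1; do python3 -m handwheel '[[0,0,0.0005,0,0,0,0.045],[0,0,0,0,0,0,0.045]]'; done; python3 -m handwheel '[[0,0,0.0005,0,0,0,0.045],[0,0,0,0,0,0,0.045]]'
```

```text
time: 12.92
tool_pos: [560.6, 73.2, 52.9]
tcp_rot: [180.0, 0.0, 81.4]
ft_force: [-3.2, -0.7, 4.0]
finger_gap: 51.2
grip_force: 37.4
time: 13.08
tool_pos: [560.6, 73.2, 52.9]
tcp_rot: [180.0, 0.0, 81.4]
ft_force: [-7.3, -1.0, 9.5]
finger_gap: 50.9
grip_force: 37.9
```

It is on the floor at TCP z = 52.9, the height expected. Release and retreat up.

```bash
python3 -m handwheel '[[0,0,-0.0005,0,0,0,0.05],[0,0,0,0,0,0,0.056],[0,0,0,0,0,0,0.062],[0,0,0,0,0,0,0.068],[0,0,0,0,0,0,0.068],[0,0,-0.008,0,0,0,0.068],[0,0,-0.015,0,0,0,0.068],[0,0,-0.02,0,0,0,0.068]]'
python3 -m handwheel '[[-0,0,-0.02,0,0,0,0.068],[0,0,-0.025,0,0,0,0.068],[0,-0.02,-0.02,0,0,0,0.068],[0,-0.035,0,0,0,0,0.068],[0,-0.035,0,0,0,0,0.068],[0,-0.035,0,0,0,0,0.068],[0,-0.03,0,0,0,0,0.068],[0,0,0,0,0,0,0.068]]'
python3 go.py 400 100 300 -8.4
python3 - <<'E'
from h import *
im,d=r.snapshot("side"); cv2.imwrite("pics/s4.png",cv2.resize(im[120:260,150:310],None,fx=4,fy=4,interpolation=cv2.INTER_CUBIC))
for n in("side","top"):
    im,d=r.snapshot(n); P=cloud(n,d).reshape(-1,3)
    for x,y in((573.5,157),(560.5,73),(545,-10)):
        m=(abs(P[:,0]-x)<40)&(abs(P[:,1]-y)<40)&(abs(P[:,2]-80)<4)
        if m.sum()>9: c,rad=cv2.minEnclosingCircle(P[m][:,:2].astype(np.float32)); print(n,c,rad,P[m].mean(0).round(1))
    m=(abs(P[:,0]-650)<80)&(abs(P[:,1]-60)<150)&(P[:,2]>262)&(P[:,2]<300); print(n,"grip",m.sum(),P[m].mean(0).round(1))
E
```

```text
time: 13.75
tool_pos: [559.1, 73.2, 94.6]
tcp_rot: [-179.8, 0.0, 81.4]
ft_force: [0.8, -0.4, -0.5]
finger_gap: 67.9
grip_force: 0.0
time: 14.42
tool_pos: [402.3, 96.9, 159.5]
tcp_rot: [-179.8, 0.0, 81.5]
ft_force: [0.4, 0.1, -0.2]
finger_gap: 68.3
grip_force: 0.0
shift [  -2.7   -2.7 -140.5] az 89.91 pos [402.3  96.9 159.5] rot [-1.798e+02  2.000e-02  8.151e+01] t 14.42 F [ 0.4  0.1 -0.2] gap 68.3
side (574.7053833007812, 158.59861755371094) 26.40819549560547 [573.1 160.2  79.8]
side (559.2080688476562, 76.06989288330078) 25.733200073242188 [558.4  77.   80. ]
side (543.4387817382812, -6.5259270668029785) 26.949365615844727 [544.3  -5.6  79.6]
side grip 96 [656.1  59.2 277.8]
top (573.5951538085938, 156.20785522460938) 25.7321834564209 [573.5 156.8  79.5]
top (558.3037719726562, 72.40963745117188) 25.649005889892578 [558.7  72.4  79.7]
top (544.6106567382812, -10.060830116271973) 25.565467834472656 [544.  -10.2  80. ]
top grip 61 [657.7  55.3 281.9]
```

View pics/s4.png

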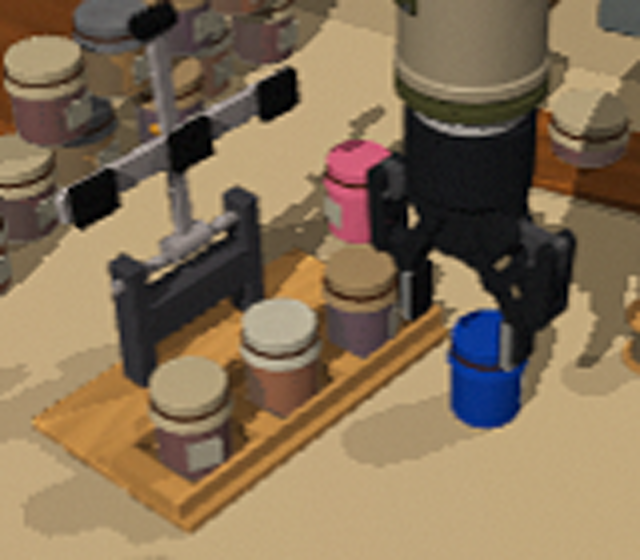

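The spare stands in the middle pocket, in line with its neighbours and with its lid at 80 mm. The lever is still up. Next I regrip it from above.

```bash
python3 -m handwheel '[[0,0,-0.02,0,0,0,0.06],[0,0,-0.025,0,0,6.9,0.06],[0,0,-0.025,0,0,6.9,0.06],[0,0,-0.025,0,0,6.9,0.06],[0,0,-0.025,0,0,6.9,0.06],[0,0,-0.025,0,0,6.9,0.06],[0,0,-0.025,0,0,6.9,0.06],[0,0,-0.025,0,0,6.9,0.06]]'
python3 -m handwheel '[[0,0,0,0,0,6.9,0.06],[0,0,0,0,0,6.9,0.06],[0,0,0,0,0,6.9,0.06],[0,0,0,0,0,6.9,0.06],[0,0,0,0,0,6.9,0.06],[0,0,0,0,0,6.9,0.06],[0,0,0,0,0,0,0.06],[0,0,0,0,0,0,0.06]]'
python3 go.py 674.5 55 352 -8.4
```

```text
time: 15.23
tool_pos: [408.3, 96.0, 357.3]
tcp_rot: [180.0, -0.0, 32.8]
ft_force: [0.5, -0.4, -0.3]
finger_gap: 60.0
grip_force: 0.0
time: 15.9
tool_pos: [408.1, 96.1, 355.8]
tcp_rot: [-180.0, -0.0, -8.1]
ft_force: [0.2, 0.1, -0.4]
finger_gap: 59.9
grip_force: 0.0
shift [269.5   1.8   3.8] az 0.34 pos [408.1  96.1 355.8] rot [-1.80e+02 -2.00e-02 -8.06e+00] t 15.9 F [ 0.2  0.1 -0.4] gap 59.9
```

```bash
python3 -m handwheel '[[0.027,0,0,0,0,0.34,0.06],[0.035,0,0,0,0,0,0.06],[0.037,0,0,0,0,0,0.06],[0.037,0,0,0,0,0,0.06],[0.037,0,0,0,0,0,0.06],[0.037,0,0,0,0,0,0.06],[0.037,0,0,0,0,0,0.06],[0.0225,0.0018,0,0,0,0,0.06]]'
python3 -m handwheel '[[0,0,0,0,0,0,0.06],[0,0,0,0,0,0,0.06],[0,0,0,0,0,0,0.06]]'
python3 go.py 674.5 54.7 276 -8.4
```

```text
time: 16.57
tool_pos: [676.4, 53.5, 353.6]
tcp_rot: [180.0, 0.0, -8.4]
ft_force: [0.3, -0.6, 0.2]
finger_gap: 59.7
grip_force: 0.0
time: 16.82
tool_pos: [673.3, 54.4, 355.1]
tcp_rot: [-180.0, 0.0, -8.5]
ft_force: [0.3, 0.1, 0.3]
finger_gap: 59.6
grip_force: 0.0
shift [ 1.1 -0.4 79.1] az -0.07 pos [673.3  54.4 355.1] rot [-1.80e+02  4.00e-02 -8.47e+00] t 16.82 F [0.3 0.1 0.3] gap 59.6
```

```bash
python3 -m handwheel '[[0.001,0,0.02,0,0,0,0.06],[0,0,0.025,0,0,0,0.06],[0,0,0.02,0,0,0,0.06],[0,0,0.014,0,0,0,0.06],[0,0,0,0,0,0,0.045],[0,0,0,0,0,0,0.036],[0,0,0,0,0,0,0.032],[0,0,0,0,0,0,0.026]]' 40
python3 -m handwheel '[[0,0,0,0,0,0,0.02],[0,0,0,0,0,0,0.02],[0,0,0,0,0,0,0.02]]' 50
python3 -c "
import numpy as np
t=np.array([1.715,1.65,1.55,1.45,1.35,1.25,1.15,1.05,.95,.85,.75,.65,.55,.46,.38,.31,.25,.2,.16,.13])
print(np.c_[t[1:],np.diff(-.176*np.cos(t)).round(4),-np.diff(.176*np.sin(t)).round(4)])"; python3 go.py 674.5 54.7 276 -8.4
```

```text
time: 17.48
tool_pos: [675.0, 54.3, 279.1]
tcp_rot: [-180.0, -0.2, -8.6]
ft_force: [-2.3, -0.1, 3.4]
finger_gap: 28.6
grip_force: 39.4
time: 17.73
tool_pos: [675.0, 54.3, 279.1]
tcp_rot: [-180.0, -0.2, -8.6]
ft_force: [-3.9, -0.1, 7.2]
finger_gap: 28.7
grip_force: 48.9
[[ 1.65e+00 -1.14e-02 -1.30e-03]
 [ 1.55e+00 -1.76e-02 -5.00e-04]
 [ 1.45e+00 -1.75e-02  1.20e-03]
 [ 1.35e+00 -1.73e-02  3.00e-03]
 [ 1.25e+00 -1.70e-02  4.70e-03]
 [ 1.15e+00 -1.64e-02  6.40e-03]
 [ 1.05e+00 -1.57e-02  8.00e-03]
 [ 9.50e-01 -1.48e-02  9.50e-03]
 [ 8.50e-01 -1.38e-02  1.09e-02]
 [ 7.50e-01 -1.26e-02  1.23e-02]
 [ 6.50e-01 -1.13e-02  1.35e-02]
 [ 5.50e-01 -9.90e-03  1.45e-02]
 [ 4.60e-01 -7.70e-03  1.39e-02]
 [ 3.80e-01 -5.70e-03  1.29e-02]
 [ 3.10e-01 -4.20e-03  1.16e-02]
 [ 2.50e-01 -2.90e-03  1.01e-02]
 [ 2.00e-01 -2.00e-03  8.60e-03]
 [ 1.60e-01 -1.30e-03  6.90e-03]
 [ 1.30e-01 -8.00e-04  5.20e-03]]
shift [-0.6 -0.3  3.1] az -0.18 pos [675.   54.3 279.1] rot [-1.7997e+02 -1.7000e-01 -8.5800e+00] t 17.73 F [-3.9 -0.1  7.2] gap 28.7
```

```bash
python3 -m handwheel '[[-0.0114,0,-0.0013,0,0,0,0.02],[-0.0176,0,-0.0005,0,0,0,0.02],[-0.0175,0,0.0012,0,0,0,0.02],[-0.0173,0,0.003,0,0,0,0.02],[-0.017,0,0.0047,0,0,0,0.02],[-0.0164,0,0.0064,0,0,0,0.02]]'
python3 -m handwheel '[[-0.0157,0,0.008,0,0,0,0.02],[-0.0148,0,0.0095,0,0,0,0.02],[-0.0138,0,0.0109,0,0,0,0.02],[-0.0126,0,0.0123,0,0,0,0.02],[-0.0113,0,0.0135,0,0,0,0.02],[0,0,0,0,0,0,0.02]]'
python3 -m handwheel '[[0,0,0,0,0,0,0.02]]'; python3 go.py 0 0 0
```

```text
time: 18.23
tool_pos: [580.9, 69.5, 266.7]
tcp_rot: [-179.8, -0.6, -8.6]
ft_force: [9.3, 3.5, 2.7]
finger_gap: 28.7
grip_force: 68.5
time: 18.73
tool_pos: [509.6, 81.1, 209.8]
tcp_rot: [-179.8, -0.0, -8.5]
ft_force: [-10.5, 9.0, 3.2]
finger_gap: 27.8
grip_force: 75.5
time: 18.82
tool_pos: [509.6, 81.1, 209.8]
tcp_rot: [-179.8, 0.1, -8.5]
ft_force: [-12.7, 10.1, 5.1]
finger_gap: 28.2
grip_force: 75.6
shift [-492.   155.7  209.8] az 0.0 pos [509.6  81.1 209.8] rot [-1.7981e+02  9.0000e-02 -8.5200e+00] t 18.82 F [-12.7  10.1   5.1] gap 28.2
```

```bash
python3 -m handwheel '[[-0.0104,-0.0003,0.0145,0,0,0,0.02],[-0.0082,-0.0003,0.0139,0,0,0,0.02],[-0.0057,0,0.0129,0,0,0,0.02],[-0.0042,0,0.0116,0,0,0,0.02],[-0.0029,0,0.0101,0,0,0,0.02],[-0.002,0,0.0086,0,0,0,0.02],[-0.0013,0,0.0069,0,0,0,0.02],[0,0,0,0,0,0,0.02]]'
python3 -m handwheel '[[-0.0008,0,0.0026,0,0,0,0.02],[0,0,0.0026,0,0,0,0.02],[0,0,0,0,0,0,0.02]]'; python3 go.py 0 0 0
```

```text
time: 19.48
tool_pos: [476.5, 86.5, 130.4]
tcp_rot: [-179.8, -0.0, -8.6]
ft_force: [-1.4, 8.5, -6.0]
finger_gap: 28.2
grip_force: 81.4
time: 19.73
tool_pos: [475.9, 86.6, 126.1]
tcp_rot: [-179.8, 0.0, -8.6]
ft_force: [-7.4, 8.5, 3.9]
finger_gap: 28.3
grip_force: 82.8
shift [-457.7  156.5  126.1] az 0.0 pos [475.9  86.6 126.1] rot [-1.7982e+02  1.0000e-02 -8.5700e+00] t 19.73 F [-7.4  8.5  3.9] gap 28.3
```

```bash
python3 -m handwheel '[[-0.0002,0,0.001,0,0,0,0.02],[-0.0002,0,0.001,0,0,0,0.02],[-0.0001,0,0.001,0,0,0,0.02],[-0.0001,0,0.001,0,0,0,0.02],[0,0,0.001,0,0,0,0.02],[0,0,0.001,0,0,0,0.02],[0,0,0.001,0,0,0,0.02],[0,0,0.001,0,0,0,0.02]]' 30
```

```text
time: 20.4
tool_pos: [475.1, 86.8, 118.5]
tcp_rot: [-179.8, 0.0, -8.6]
ft_force: [-10.9, 8.3, 9.1]
finger_gap: 28.6
grip_force: 83.8
```

```bash
ck(){ awk '/tool_pos|ft_force/{printf "%s ",$0} /ft_force/{gsub(/[\[\],]/," ");f=$4} END{print ""; exit (f>11.5)}'; }
python3 -m handwheel '[[0,0,0.0006,0,0,0,0.02],[0,0,0.0006,0,0,0,0.02]]' | ck && python3 -m handwheel '[[0,0,0.0006,0,0,0,0.02],[0,0,0.0006,0,0,0,0.02]]' | ck && python3 -m handwheel '[[0,0,0.0006,0,0,0,0.02],[0,0,0.0006,0,0,0,0.02]]' | ck && python3 -m handwheel '[[0,0,0.0006,0,0,0,0.02],[0,0,0.0006,0,0,0,0.02]]' | ck && python3 -m handwheel '[[0,0,0.0006,0,0,0,0.02],[0,0,0.0006,0,0,0,0.02]]' | ck
```

```text
tool_pos: [475.0, 86.7, 117.2] ft_force: [-11.7, 9.7, 8.9] 
tool_pos: [475.0, 86.7, 116.0] ft_force: [-10.9, 9.8, 9.5] 
tool_pos: [474.9, 86.8, 114.7] ft_force: [-11.6, 10.4, 9.3] 
tool_pos: [474.9, 86.8, 113.5] ft_force: [-11.4, 9.5, 9.3] 
tool_pos: [474.7, 86.8, 112.2] ft_force: [-11.4, 10.0, 10.1]
```

```bash
ck(){ awk '/tool_pos|ft_force/{printf "%s ",$0} /ft_force/{gsub(/[\[\],]/," ");f=$4} END{print ""; exit (f>12)}'; }
python3 -m handwheel '[[0,0,0.0006,0,0,0,0.02],[0,0,0.0006,0,0,0,0.02]]' | ck && python3 -m handwheel '[[0,0,0.0006,0,0,0,0.02],[0,0,0.0006,0,0,0,0.02]]' | ck && python3 -m handwheel '[[0,0,0.0006,0,0,0,0.02],[0,0,0.0006,0,0,0,0.02]]' | ck && python3 -m handwheel '[[0,0,0.0006,0,0,0,0.02],[0,0,0.0006,0,0,0,0.02]]' | ck && python3 -m handwheel '[[0,0,0.0006,0,0,0,0.02],[0,0,0.0006,0,0,0,0.02]]' | ck && python3 -m handwheel '[[0,0,0.0006,0,0,0,0.02],[0,0,0.0006,0,0,0,0.02]]' | ck && python3 -m handwheel '[[0,0,0.0006,0,0,0,0.02],[0,0,0.0006,0,0,0,0.02]]' | ck && python3 -m handwheel '[[0,0,0.0006,0,0,0,0.02],[0,0,0.0006,0,0,0,0.02]]' | ck
```

```text
tool_pos: [474.8, 86.8, 111.5] ft_force: [-17.8, 8.3, 18.4]
```

Contact is felt: 18.4 N against a sliding baseline of 9.5 N. I settle, then press slightly more.

```bash
python3 -m handwheel '[[0,0,0,0,0,0,0.02],[0,0,0,0,0,0,0.02]]'; python3 -m handwheel '[[0,0,0.0002,0,0,0,0.02],[0,0,0,0,0,0,0.02],[0,0,0,0,0,0,0.02]]'
```

```text
time: 21.57
tool_pos: [474.8, 86.8, 111.6]
tcp_rot: [-179.8, 0.1, -8.6]
ft_force: [-15.2, 8.4, 14.8]
finger_gap: 28.4
grip_force: 85.1
time: 21.82
tool_pos: [474.8, 86.8, 111.5]
tcp_rot: [-179.8, 0.1, -8.6]
ft_force: [-16.0, 8.7, 15.9]
finger_gap: 28.5
grip_force: 85.2
```

```bash
python3 -m handwheel '[[0,0,0.0003,0,0,0,0.02],[0,0,0.0003,0,0,0,0.02],[0,0,0,0,0,0,0.02],[0,0,0,0,0,0,0.02]]'
```

```text
time: 22.15
tool_pos: [474.8, 86.8, 111.3]
tcp_rot: [-179.8, 0.1, -8.6]
ft_force: [-18.1, 9.1, 21.0]
finger_gap: 28.3
grip_force: 85.6
```

```bash
python3 -m handwheel '[[0,0,0,0,0,0,0.034],[0,0,0,0,0,0,0.042],[0,0,0,0,0,0,0.05],[0,0,0,0,0,0,0.06],[0,0,0,0,0,0,0.06],[0,0,-0.01,0,0,0,0.06],[0,0,-0.02,0,0,0,0.06],[0,0,-0.02,0,0,0,0.06]]' 30
python3 -m handwheel '[[0,0,0,0,0,0,0.03],[0,0,0,0,0,0,0.0],[0,0,0,0,0,0,0.0],[0,0,0,0,0,0,0.0],[0,0,0,0,0,0,0.0]]' 30
python3 - <<'E'
from h import *
im,d=r.snapshot("side"); cv2.imwrite("pics/s5.png",cv2.resize(im[120:260,150:310],None,fx=4,fy=4,interpolation=cv2.INTER_CUBIC))
E
```

```text
time: 22.82
tool_pos: [474.5, 84.8, 159.3]
tcp_rot: [180.0, 0.1, -8.6]
ft_force: [-0.1, 0.4, 0.8]
finger_gap: 59.9
grip_force: 0.0
time: 23.23
tool_pos: [474.6, 84.9, 157.9]
tcp_rot: [180.0, 0.1, -8.6]
ft_force: [-0.1, 0.0, -0.1]
finger_gap: 0.2
grip_force: 0.0
```

View pics/s5.png

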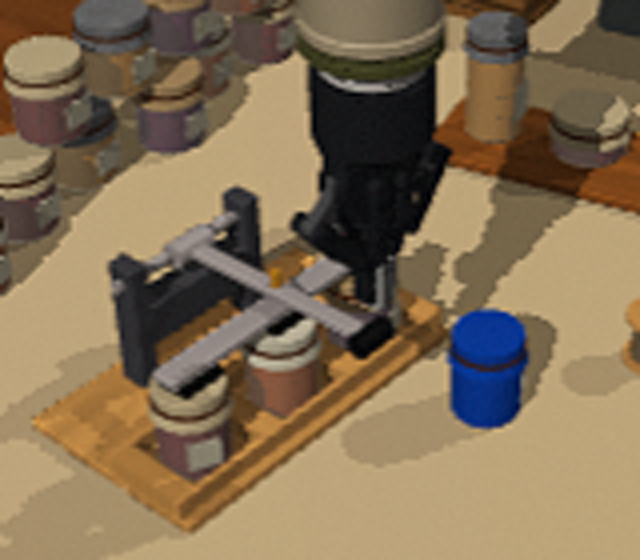

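The lever lies on all three lids and the spare is upright in the middle. I make a clean confirming press with closed fingertips on top of the grip.

```bash
ck(){ awk '/tool_pos|ft_force/{printf "%s ",$0} /ft_force/{gsub(/[\[\],]/," ");f=$4} END{print ""; exit (f>13)}'; }
python3 -m handwheel '[[0.001,0,0.006,0,0,0,0],[0,0,0.006,0,0,0,0],[0,0,0.003,0,0,0,0],[0,0,0.001,0,0,0,0],[0,0,0,0,0,0,0]]' | ck && python3 -m handwheel '[[0,0,0.0007,0,0,0,0],[0,0,0.0007,0,0,0,0]]' | ck && python3 -m handwheel '[[0,0,0.0007,0,0,0,0],[0,0,0.0007,0,0,0,0]]' | ck && python3 -m handwheel '[[0,0,0.0007,0,0,0,0],[0,0,0.0007,0,0,0,0]]' | ck && python3 -m handwheel '[[0,0,0.0007,0,0,0,0],[0,0,0.0007,0,0,0,0]]' | ck && python3 -m handwheel '[[0,0,0.0007,0,0,0,0],[0,0,0.0007,0,0,0,0]]' | ck && python3 -m handwheel '[[0,0,0.0007,0,0,0,0],[0,0,0.0007,0,0,0,0]]' | ck
```

```text
tool_pos: [475.7, 84.8, 142.1] ft_force: [0.3, -0.1, 0.3] 
tool_pos: [476.5, 84.8, 141.8] ft_force: [-0.3, -0.1, -0.0] 
tool_pos: [476.5, 84.8, 140.4] ft_force: [-0.1, -0.4, -0.2] 
tool_pos: [476.3, 84.8, 138.8] ft_force: [-0.2, -0.4, -0.2] 
tool_pos: [476.3, 84.8, 137.3] ft_force: [0.3, -0.2, 0.3] 
tool_pos: [476.4, 84.8, 136.5] ft_force: [-5.6, -1.4, 10.5] 
tool_pos: [476.5, 84.9, 136.1] ft_force: [-8.8, -1.9, 17.6]
```

```bash
python3 -m handwheel '[[0,0,0,0,0,0,0],[0,0,0,0,0,0,0]]'; python3 -m handwheel '[[0,0,-0.002,0,0,0,0],[0,0,-0.005,0,0,0,0],[0,0,-0.02,0,0,0,0],[0,0,-0.03,0,0,0,0],[0,0,-0.03,0,0,0,0],[0,0,-0.01,0,0,0,0],[0,0,0,0,0,0,0],[0,0,0,0,0,0,0]]'
python3 - <<'E'
from h import *
im,d=r.snapshot("top"); P=cloud("top",d).reshape(-1,3)
im2,d2=r.snapshot("side"); P2=cloud("side",d2).reshape(-1,3)
for n,P in(("top",P),("side",P2)):
  for x,y in((573.5,157),(560.5,73),(545,-10)):
    m=(abs(P[:,0]-x)<40)&(abs(P[:,1]-y)<40)&(abs(P[:,2]-80)<4)
    if m.sum()>9: c,rad=cv2.minEnclosingCircle(P[m][:,:2].astype(np.float32)); print(n,m.sum(),np.round(c,1),round(rad,1))
print(onplane("side",[(242.2,197.1)],105))
E
```

```text
time: 24.87
tool_pos: [476.4, 84.8, 136.1]
tcp_rot: [-180.0, -0.0, -8.6]
ft_force: [-7.7, -0.5, 14.5]
finger_gap: -0.2
grip_force: 7.0
time: 25.53
tool_pos: [476.6, 84.8, 231.8]
tcp_rot: [-180.0, -0.1, -8.6]
ft_force: [-1.4, 0.2, -0.6]
finger_gap: 0.2
grip_force: 0.0
top 44 [544.5  -9.9] 25.7
side 86 [572.1 162. ] 24.1
side 71 [549.7  81.8] 22.9
side 69 [541.4  -5.3] 25.0
[[493.94873097  58.22998723 105.        ]]
```

```bash
python3 -c "
from bench import r
print(r.hand_in())"
```

```text
the job is handed in; nothing more can be done
None
```

I handed the job in at about 26 s: the spare stands upright in the middle pocket and the lever is down on all three lids after presses of 21 N (held) and 17.6 N (fingertips); the force it keeps on each lid was not measured, and no verdict came back.

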